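# Lay the tray down and push it home

## Task

The yellow tray has been left standing on its side on the shelf top. Tip it over by pushing on it so that it lies flat on its base with the open side up, then push it back along the shelf until its long far side is flush against the green upstand at the rear. Only push it, never pick it up, and leave the jar, the ladle, the two tea bowls and the cupboard door as they are.

Things in the scene. Friction and masses are not known exactly. Their poses are not given: they have to be found in the camera images.
- shelf: Low wooden shelf unit with a green painted front, fixed, 360 deep (x) x 880 wide (y) x 170 high. Origin: centre of its underside. x points from front (robot side) to rear, y left, z up. Top surface: z = 170 mm. A green upstand, 45 mm high and 16 mm thick, runs along the whole rear edge of the top; its front face is 164 mm behind the origin (+x).
- upstand_face (a point): Point at the foot of the upstand's front face, in the middle of its width, at the height of the shelf top. Axes as the shelf's.
- tray: Loose yellow plastic tray, 200 x 160 x 35 mm, walls and base 4 mm, about 0.3 kg. It starts standing on a long side wall, 160 mm tall, 35 mm deep, base to the rear, open side to the robot. Origin: centre of the 200 x 35 mm face it starts on. Own axes: x out through the base (points down once it lies open side up), y along the 200 mm length, z from the starting underside to the opposite long side.
- tray_center (a point): Centre of the tray's outline, 17.5 mm from base and rim: 80 mm above the shelf top while it stands, 17.5 mm when it lies. Axes as the tray's. The centre of mass is only about 8 mm from the base's outer face, so pushed to the rear near its top, the tray passes its balance after 15 to 20 mm and falls onto its base by itself, with the side it stood on towards the robot.
- tray_corner_left (a point): Outer corner of the tray's base on the long side that is at the top while it stands and at the rear once it lies, +y end: 17.5 mm +x, 100 mm +y and 160 mm +z of the tray's origin. Axes as the tray's.
- tray_corner_right (a point): The same corner at the -y end (100 mm -y).
- jar: Squat blue glass jar with an aluminium cap, 90 mm across, 85 mm high, loose, upright. Origin: centre of its underside.
- ladle: Aluminium milk ladle standing upright on its flat cup, loose: cup 68 mm across and 65 mm high, with a thin handle rising on its +x side to 200 mm. Origin: centre of the cup's underside.
- bowl1: Upturned white porcelain tea bowl, 90 mm across, 54 mm high, loose. Origin: centre of its underside (the rim).
- bowl2: A second tea bowl, the same as the first.
- cupboard_door (a joint): White swing door, 274 wide x 130 mm high, in the shelf's front, held shut by a magnet catch, with a small knob. Angle in rad, 0 shut, grows as it opens towards the robot.

How it is judged:
By the outcome, as a careful person would: the job done as asked, in the order asked, and still so for the second after the job is handed in, with the robot touching nothing.
It also fails if it takes over 48 s, if anything falls off the work surface, if the arm or the gripper's body presses on something with over 40 N, if the wrist force passes 120 N, or if a joint passes its speed limit or range.

## Robot

A 7-joint arm with a two-finger parallel gripper is mounted at the origin on the work surface. World frame = base frame: x ahead of the robot, y to its left, z up, the work surface at z = 0. Lengths are in m, angles in rad, forces in N, time in s.
With the tool pointing down it reaches from about 0.425 to 0.875 m from the base axis. Payload 4.7 kg.
Tool frame: the origin (TCP) lies at the very end of the fingers, on their centre line; the grasp point (between the pads) lies 19 mm behind it; z points along the fingers, y is the direction in which the jaws open and shut (so a half turn about z gives the same grasp; the last joint's range is limited). The gripper opens to 85 mm and grips with 20 to 120 N. Pads are 22 mm wide; open, the fingers measure 114 mm over their backs; the gripper's body (76 mm by 85 mm) begins 54 mm behind the grasp point. The pads swing forward as they close: fully open they stand 13 mm farther back than shut.
Start: joints at [-1.132, 0.321, -0.07, 1.45, 0.023, 1.371, -0.057], TCP at [0.268, 0.592, 0.231] pointing down, gripper open.
Joint ranges: [-2.86, 2.86], [-0.3, 2.09], [-1.38, 1.24], [0.06, 2.45], [-1.56, 4.7], [0.09, 2.05], [-2.69, 2.69]. Speed limits (rad/s): [2.57, 2.57, 3.14, 3.14, 3.14, 3.14, 3.14].

## Interface

Orientations are given as a unit quaternion [x, y, z, w].
In Python, from rig import sensors, cams, workorder gives the robot as it stands.
- The arm moves only by the shell command python3 -m inch 'ROWS' [OPENING] [FORCE]. ROWS is JSON, a list of rows, each an object of numbers: "dx", "dy", "dz": the shift along the tool's x, y, z in mm; "spin": the turn about the tool's z in degrees. In form: [{"dx": .., "dy": .., "dz": .., "spin": ..}, ...]. A call has 1 to 12 rows; each row shifts and turns the commanded pose from where the row before left it, along the tool's axes as they then stand; what a row does not reach is not made up. A row lasts 1/12 s, in which the tool goes at most 41.7 mm and 7.16 degrees, less where a joint would pass 70% of its speed; a pose out of reach is approached as far as the arm can. A call is refused whole if a number of a shift passes 41.7 or a number of a turn 7.16, either way. A call with a gripper value outside its range is refused whole. OPENING is the opening in per cent of the stroke, from 0 (shut) to 100 (fully open), set as the call begins (- or left out, the last holds). The fingers move at their own pace and stop on an object; FORCE is the grip in N (left out, the last holds). Time passes only in rows, so rows that do not move let the fingers close. It gives the time, the measured TCP pose, the force and the opening at its end, in the units of the state.
- sensors.get_obs(): the state, without advancing time (a new reading comes with each control period).
- cams.read_camera(name): name is "scene" or "top" or "wrist"; returns a dict with "img" (384x512x3 uint8, red, green, blue), "mtx" (3x3 intrinsics, pixels), "D" ([k1, k2, p1, p2, k3] as OpenCV has them; the pictures are not rectified), "world_to_cam" (4x4, takes a point from world to camera coordinates); the wrist camera has in their place "mount" (4x4, takes a point from camera to tool coordinates, whose origin is the TCP and whose axes are the flange's). Camera axes: x right, y down, z forward; pixel columns grow to the right and rows downward; lengths in m; the calibration is good to about 2 mm. A picture is of the moment at which its call begins: read the wrist's pose just before it. There is no depth.
- workorder.finish_job(): hands the job in, once; it reports no verdict.
The state is a dict: "time_s": time; "joint_pos": joint angles; "joint_velocities": joint speeds; "effort": joint torques, N m; "position": TCP position; "tool_rot": TCP orientation; "wrist_force": force on the tool from outside, world axes, zero at the start; "moment": the same for the moment, N m; "opening": finger opening in m.
Only numpy, scipy, OpenCV 4.12 (cv2) and the standard library are available. Lean on these libraries where they do the work, as an engineer would, in place of code of your own. Each camera call takes 0.05 s, during which the arm holds its last target.

## Working session

There is one attempt and no reset: what is moved stays moved. The work goes in short steps, Python scripts to look and compute and a shell command to move; the robot and the scene stay as the last step left them, time stands still between calls to the robot, and variables do not carry over. Pictures are saved under pics/ and viewed, and the job is handed in when it is done.

```bash
ls; mkdir -p pics; python3 - <<'E'
from rig import sensors, cams
import cv2
print(sensors.get_obs())
for n in ["scene","top","wrist"]:
    c=cams.read_camera(n); cv2.imwrite(f"pics/{n}0.png",c["img"][:,:,::-1])
    print(n,{k:v for k,v in c.items() if k!="img"})
E
```

```text
pics
{'time_s': 0.0, 'joint_pos': array([-1.13191423,  0.32180577, -0.07008541,  1.45170813,  0.02258624,
        1.37083367, -0.05690171]), 'joint_velocities': array([-2.05912120e-03, -1.83540346e-03, -8.01340790e-05,  4.21779598e-04,
        1.41843741e-03, -3.96680384e-05, -2.21127561e-04]), 'effort': array([-1.10190635e-04, -4.93572378e+01, -3.82122109e-01, -3.14342952e+01,
        1.30212001e-02,  1.10732135e-02, -7.15725633e-06]), 'position': array([0.26768716, 0.59169872, 0.23021809]), 'tool_rot': array([ 2.10784282e-01,  9.77532106e-01, -9.70300997e-04, -1.63754177e-04]), 'wrist_force': array([-0.53088151, -0.25364284, -0.51525796]), 'moment': array([-0.01775212,  0.0403198 ,  0.01100166]), 'opening': 0.08513874936654645}
scene {'mtx': array([[372.43202333,   0.        , 260.98966029],
       [  0.        , 372.43202333, 183.70713481],
       [  0.        ,   0.        ,   1.        ]]), 'D': array([-0.0426535,  0.       ,  0.       ,  0.       ,  0.       ]), 'world_to_cam': array([[ 0.06037074,  0.99803155,  0.01698257, -0.06222348],
       [ 0.66561881, -0.02757287, -0.745
[... 551 characters left out ...]
0.01667681, -0.99084971,  1.30180979],
       [ 0.        ,  0.        ,  0.        ,  1.        ]])}
wrist {'mtx': array([[296.44043073,   0.        , 251.84870832],
       [  0.        , 296.44043073, 188.76884792],
       [  0.        ,   0.        ,   1.        ]]), 'D': array([-0.03778321,  0.        ,  0.        ,  0.        ,  0.        ]), 'mount': array([[ 1.56603586e-03, -9.52405682e-01, -3.04829401e-01,
         7.80048609e-02],
       [ 9.99998769e-01,  1.51968970e-03,  3.89308991e-04,
         2.86060999e-05],
       [ 9.24660061e-05, -3.04829636e-01,  9.52406890e-01,
        -1.42474209e-01],
       [ 0.00000000e+00,  0.00000000e+00,  0.00000000e+00,
         1.00000000e+00]])}
```

View pics/top0.png

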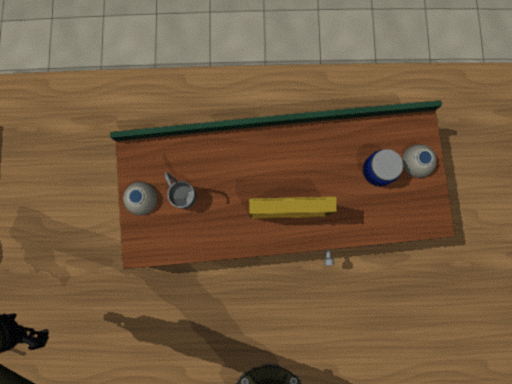

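View pics/scene0.png

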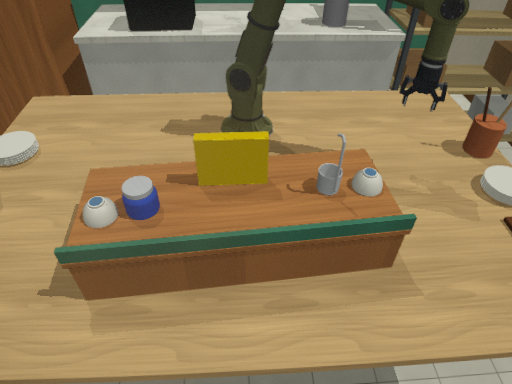

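View pics/wrist0.png

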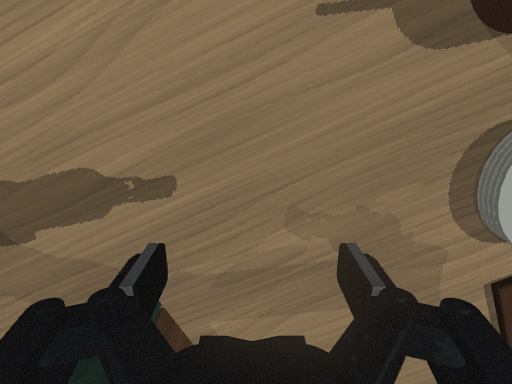

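The top view shows the shelf spanning cols 115–452, with the upstand at rows 103–135. The tray stands at cols 249–336, rows 197–217. The ladle is at (180,190), the jar at (385,165), and the bowls at (140,198) and (421,160). I'll enlarge it to read points more closely.

```bash
cat > h.py <<'E'
import numpy as np, cv2
from rig import cams
def ray(c,uv):
    p=cv2.undistortPoints(np.array([[uv]],float),c["mtx"],c["D"])[0,0]
    M=c["world_to_cam"];R=M[:3,:3];t=M[:3,3]
    return -R.T@t, R.T@np.array([p[0],p[1],1])
def atz(c,uv,z):
    o,d=ray(c,uv); return o+d*(z-o[2])/d[2]
def proj(c,P):
    M=c["world_to_cam"]
    return cv2.projectPoints(np.array(P,float).reshape(-1,3),cv2.Rodrigues(M[:3,:3])[0],M[:3,3],c["mtx"],c["D"])[0][:,0]
def crop(n,x0,y0,x1,y1,f,name):
    c=cams.read_camera(n); im=c["img"][y0:y1,x0:x1,::-1]
    im=cv2.resize(im,None,fx=f,fy=f,interpolation=cv2.INTER_CUBIC); cv2.imwrite("pics/"+name,im); return c
E
python3 - <<'E'
from h import *
crop("top",235,180,355,230,6,"t1.png")
crop("top",105,90,235,180+100,3,"t2.png")
crop("top",350,90,460,280,3,"t3.png")
E
```

```text
(no output)
```

View pics/t1.png

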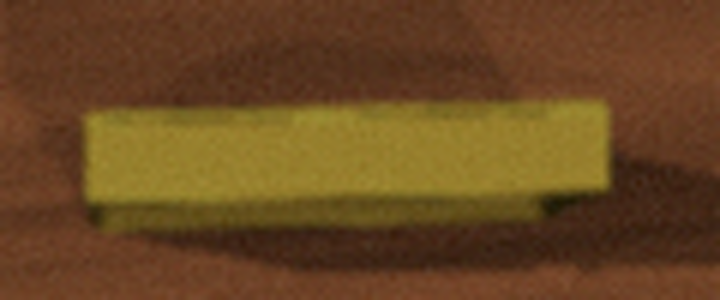

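View pics/t2.png

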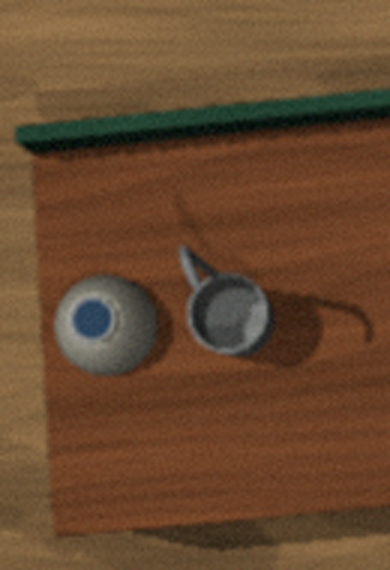

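View pics/t3.png

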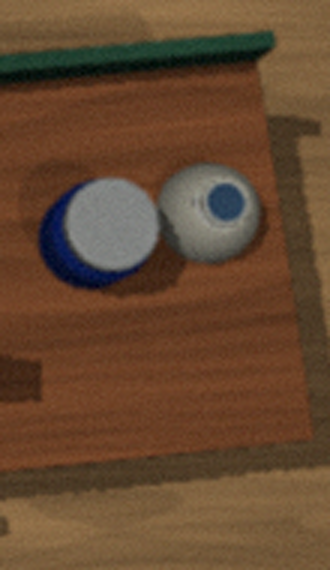

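```bash
python3 - <<'E'
from h import *
c=cams.read_camera("top")
T=[atz(c,(235+u/6,180+v/6),.33) for u,v in [(85,113),(610,101),(610,188),(86,203)]]
for t in T: print(t.round(4))
print("size",np.linalg.norm(T[1]-T[0]),np.linalg.norm(T[2]-T[1]))
v=T[0]-T[1]; v2=T[3]-T[2]; print("tray yaw",[np.degrees(np.arctan2(-a[0],a[1])) for a in (v,v2)], "ctr",sum(T)/4)
fl=atz(c,(123.7,268.3),.17); fr=atz(c,(454,235.7),.17)
rl=atz(c,(110.7,133.3),.215); rr=atz(c,(440.7,101),.215)
for p in (fl,fr,rl,rr): print(p.round(4))
for a in (fl-fr,rl-rr): print("shelf yaw",np.degrees(np.arctan2(-a[0],a[1])),np.linalg.norm(a))
print((fl+fr+rl+rr)/4, np.linalg.norm(fl-rl),np.linalg.norm(fr-rr))
for n,p,z in [("ladle rim",(105+230/3,90+313/3),.235),("handle tip",(105+184/3,90+250/3),.37),("jar cap",(350+112/3,90+223/3),.255),("b1",(105+105/3,90+326/3),.19),("b2",(350+210/3,90+213/3),.19)]:
    print(n,atz(c,p,z).round(3))
E
```

```text
[0.5619 0.0424 0.33  ]
[ 0.5626 -0.1582  0.33  ]
[ 0.5293 -0.1568  0.33  ]
[0.5275 0.0426 0.33  ]
size 0.20053719683096424 0.033298987417307996
tray yaw [np.float64(0.20800956735463122), np.float64(0.5433821943583634)] ctr [ 0.54532622 -0.05750134  0.33      ]
[0.402  0.3778 0.17  ]
[ 0.471  -0.4924  0.17  ]
[0.7544 0.406  0.215 ]
[ 0.8241 -0.4655  0.215 ]
shelf yaw 4.528253846696963 0.8729575650001716
shelf yaw 4.567631739729127 0.8743072893207624
[ 0.61288062 -0.0435103   0.1925    ] 0.3563862204790103 0.3569836983012248
ladle rim [0.587 0.214 0.235]
handle tip [0.618 0.226 0.37 ]
jar cap [ 0.65  -0.301  0.255]
b1 [0.583 0.331 0.19 ]
b2 [ 0.669 -0.407  0.19 ]
```

```bash
python3 -m inch '[{"dz":-17,"spin":-6.15},{"dz":-17,"spin":-6.15},{"dz":-17,"spin":-6.15},{"dz":-17,"spin":-6.15},{"dx":-10,"dy":-30},{"dx":-10,"dy":-30},{"dx":-10,"dy":-30},{"dx":-10,"dy":-30},{"dx":-10,"dy":-30},{"dx":-10,"dy":-30},{"dx":-10,"dy":-30},{"dx":-10,"dy":-30}]'
```

```text
validation failed for argument at $[0]...
```

```bash
python3 -m inch '[{"dx":0,"dy":0,"dz":-17,"spin":-6.15},{"dx":0,"dy":0,"dz":-17,"spin":-6.15},{"dx":0,"dy":0,"dz":-17,"spin":-6.15},{"dx":0,"dy":0,"dz":-17,"spin":-6.15},{"dx":-10,"dy":-30,"dz":0,"spin":0},{"dx":-10,"dy":-30,"dz":0,"spin":0},{"dx":-10,"dy":-30,"dz":0,"spin":0},{"dx":-10,"dy":-30,"dz":0,"spin":0},{"dx":-10,"dy":-30,"dz":0,"spin":0},{"dx":-10,"dy":-30,"dz":0,"spin":0},{"dx":-10,"dy":-30,"dz":0,"spin":0},{"dx":-10,"dy":-30,"dz":0,"spin":0}]'
```

```text
time_s: 1.35
position: [0.3493, 0.351, 0.2995]
tool_rot: [-0.002, 1.0, 0.0, 0.0]
wrist_force: [0.5, -0.6, 0.3]
opening: 0.0856
```

```bash
python3 -m inch '[{"dx":-15,"dy":-34,"dz":0,"spin":0},{"dx":-15,"dy":-34,"dz":0,"spin":0},{"dx":-15,"dy":-34,"dz":0,"spin":0},{"dx":-15,"dy":-34,"dz":0,"spin":0},{"dx":-10,"dy":-34,"dz":0,"spin":0},{"dx":-10,"dy":-34,"dz":0,"spin":0},{"dx":-10,"dy":-34,"dz":0,"spin":0},{"dx":-10,"dy":-34,"dz":0,"spin":0},{"dx":-8,"dy":-34,"dz":0,"spin":0},{"dx":-8,"dy":-34,"dz":0,"spin":0},{"dx":-8,"dy":-34,"dz":0,"spin":0},{"dx":-5,"dy":-34,"dz":0,"spin":0}]'; python3 - <<'E'
from h import *
crop("top",130,90,450,290,2.4,"m1.png")
crop("scene",60,60,420,290,2,"m2.png")
E
```

```text
time_s: 2.35
position: [0.4802, -0.0566, 0.2996]
tool_rot: [-0.002, 1.0, 0.0, 0.001]
wrist_force: [0.7, 0.4, 0.1]
opening: 0.0855
```

View pics/m1.png

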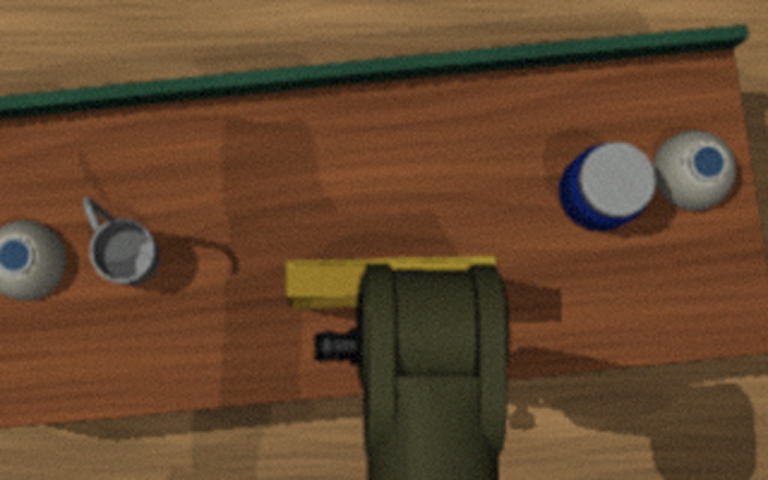

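View pics/m2.png

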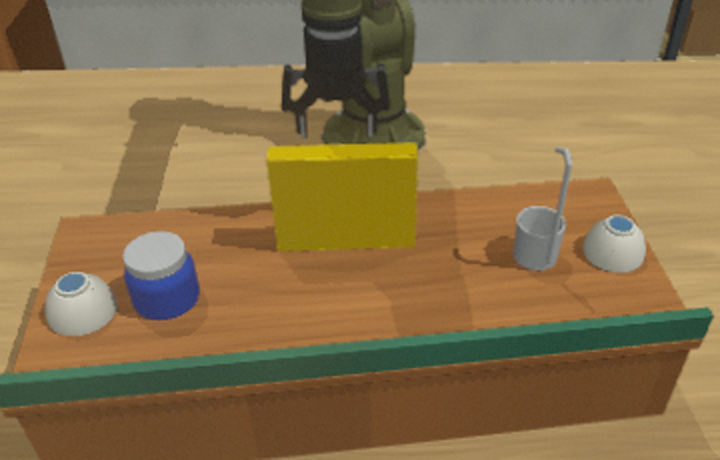

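The gripper is centred on the near side of the tray, with its fingers at (302,130) and (372,130) in the scene crop and the tray between cols 270 and 416. Nothing has been touched. Next is a slow push near the tray's top.

```bash
python3 -m inch '[{"dx":-10,"dy":0,"dz":0,"spin":0},{"dx":-10,"dy":0,"dz":0,"spin":0},{"dx":-5,"dy":0,"dz":0,"spin":0},{"dx":-4,"dy":0,"dz":0,"spin":0},{"dx":-4,"dy":0,"dz":0,"spin":0},{"dx":-4,"dy":0,"dz":0,"spin":0},{"dx":-4,"dy":0,"dz":0,"spin":0},{"dx":-3,"dy":0,"dz":0,"spin":0},{"dx":-3,"dy":0,"dz":0,"spin":0},{"dx":-3,"dy":0,"dz":0,"spin":0}]'; python3 - <<'E'
from h import *
crop("scene",60,60,420,290,2,"m3.png")
E
```

```text
time_s: 3.28
position: [0.5301, -0.0546, 0.2994]
tool_rot: [-0.002, 1.0, 0.0, 0.0]
wrist_force: [-0.8, -0.9, -0.0]
opening: 0.0852
```

View pics/m3.png

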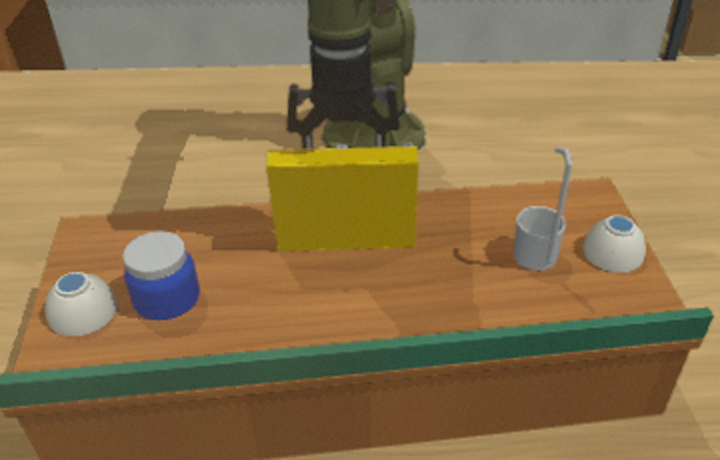

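The tray's top edge has moved about 3 px to the rear, so tipping has begun. I'll keep pushing.

```bash
python3 -m inch '[{"dx":-3,"dy":0,"dz":0,"spin":0},{"dx":-3,"dy":0,"dz":0,"spin":0},{"dx":-2,"dy":0,"dz":0,"spin":0},{"dx":-2,"dy":0,"dz":0,"spin":0},{"dx":-2,"dy":0,"dz":0,"spin":0},{"dx":-2,"dy":0,"dz":0,"spin":0},{"dx":0,"dy":0,"dz":0,"spin":0},{"dx":0,"dy":0,"dz":0,"spin":0},{"dx":0,"dy":0,"dz":0,"spin":0},{"dx":0,"dy":0,"dz":0,"spin":0}]'; python3 - <<'E'
from h import *
crop("scene",60,60,420,290,2,"m4.png")
E
```

```text
time_s: 4.17
position: [0.5438, -0.0545, 0.2994]
tool_rot: [-0.002, 1.0, 0.0, 0.0]
wrist_force: [0.1, -0.3, 1.1]
opening: 0.0853
```

View pics/m4.png

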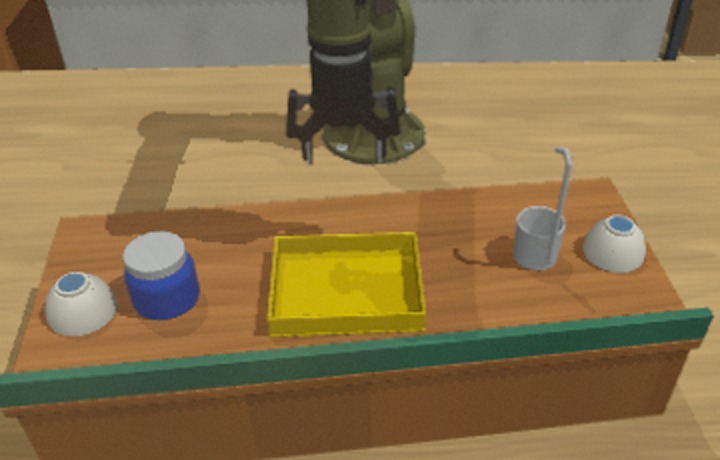

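The tray now lies open side up, with its rim corners at about (273,236), (417,232), (425,314) and (269,319) in the crop. I'll back off and measure from the top view.

```bash
python3 -m inch '[{"dx":15,"dy":0,"dz":0,"spin":-4.2},{"dx":20,"dy":0,"dz":0,"spin":0},{"dx":20,"dy":0,"dz":0,"spin":0},{"dx":0,"dy":0,"dz":0,"spin":0}]'; python3 - <<'E'
from h import *
crop("top",230,90,370,230,5,"m5.png")
c=crop("scene",180,160,290,240,7,"m6.png")
E
```

```text
time_s: 4.55
position: [0.4865, -0.0585, 0.2997]
tool_rot: [-0.038, 0.999, 0.001, -0.0]
wrist_force: [0.8, -1.0, 0.3]
opening: 0.0855
```

View pics/m5.png

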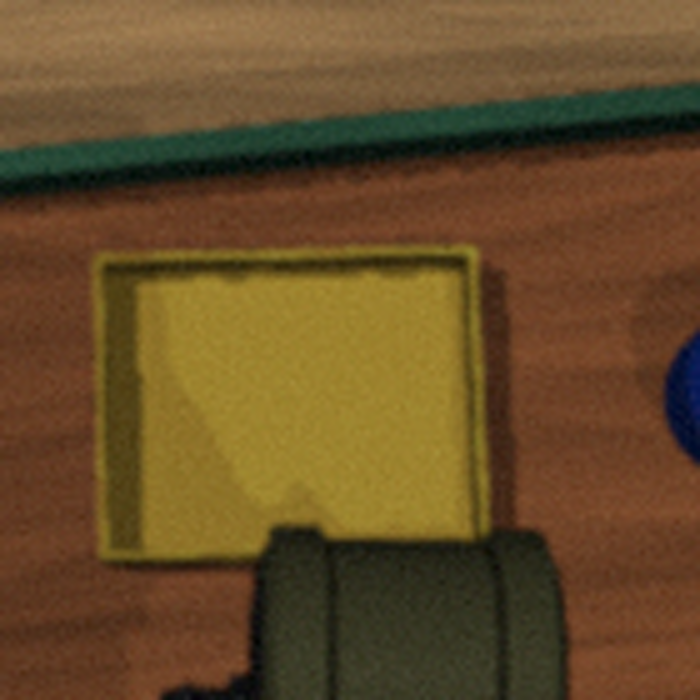

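View pics/m6.png

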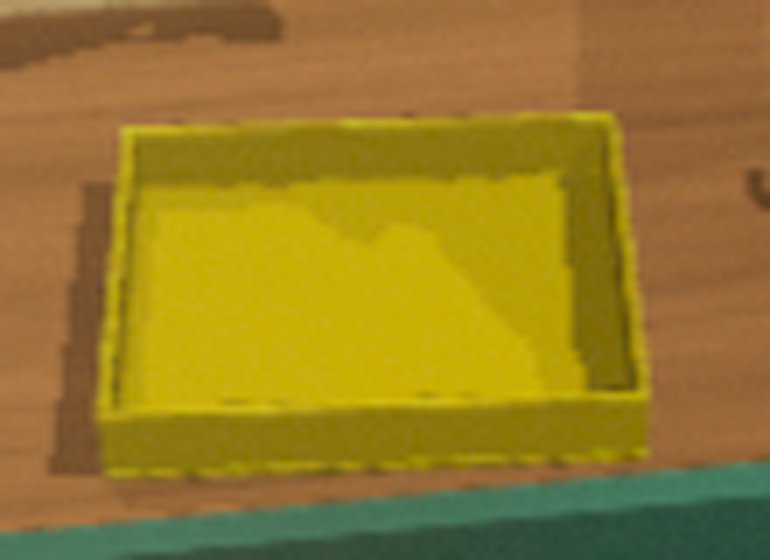

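```bash
python3 - <<'E'
from h import *
c=cams.read_camera("top")
g=lambda u,v,z:atz(c,(230+u/5,90+v/5),z)
P={"FL":g(95,255,.205),"FR":g(478,247,.205),"NL":g(100,561,.205)}
for k,p in P.items(): print(k,p.round(4))
d=P["FL"]-P["FR"];print("yaw",np.degrees(np.arctan2(-d[0],d[1])),np.linalg.norm(d),np.linalg.norm(P["FL"]-P["NL"]))
a=g(0,178,.215);b=g(700,113,.215);print("upst top front",a,b,np.degrees(np.arctan2(-(a-b)[0],(a-b)[1])))
a2=g(0,195,.17);b2=g(700,131,.17);print("foot",a2,b2)
n=np.array([np.cos(np.radians(4.55)),np.sin(np.radians(4.55)),0])
for q in (a,b,a2,b2,P["FL"],P["FR"],P["NL"]): print(round(float(n@q),4))
s=cams.read_camera("scene")
h=lambda u,v,z:atz(s,(180+u/7,160+v/7),z)
for q in (h(120,128,.205),h(615,115,.205),h(645,395,.205),h(100,410,.205),h(105,475,.17),h(650,455,.17)): print(q.round(4),round(float(n@q),4))
E
```

```text
FL [0.7274 0.0427 0.205 ]
FR [ 0.7276 -0.1573  0.205 ]
NL [0.5668 0.0428 0.205 ]
yaw 0.06738489809883184 0.2000376461308809 0.16060148207537708
upst top front [0.76721204 0.09134869 0.215     ] [ 0.79498163 -0.27523152  0.215     ] 4.3320597921341575
foot [0.77012748 0.09412565 0.17      ] [ 0.79833813 -0.28618747  0.17      ]
0.772
0.7706
0.7752
0.7731
0.7285
0.7129
0.5684
[ 0.576  -0.1566  0.205 ] 0.5618
[0.5762 0.0436 0.205 ] 0.5778
[0.7321 0.0429 0.205 ] 0.7332
[ 0.7309 -0.1535  0.205 ] 0.7164
[ 0.7309 -0.1552  0.17  ] 0.7163
[0.73   0.0463 0.17  ] 0.7313
```

```bash
python3 -m inch '[{"dx":0,"dy":0,"dz":30,"spin":0},{"dx":0,"dy":0,"dz":30,"spin":0},{"dx":0,"dy":0,"dz":30,"spin":0},{"dx":0,"dy":0,"dz":20,"spin":0},{"dx":0,"dy":0,"dz":11,"spin":0},{"dx":0,"dy":0,"dz":0,"spin":0}]'; python3 -m inch '[{"dx":-15,"dy":0,"dz":0,"spin":0},{"dx":-15,"dy":0,"dz":0,"spin":0},{"dx":-15,"dy":0,"dz":0,"spin":0},{"dx":-8,"dy":0,"dz":0,"spin":0},{"dx":-4,"dy":0,"dz":0,"spin":0},{"dx":-4,"dy":0,"dz":0,"spin":0},{"dx":-4,"dy":0,"dz":0,"spin":0},{"dx":-4,"dy":0,"dz":0,"spin":0},{"dx":-4,"dy":0,"dz":0,"spin":0},{"dx":-4,"dy":0,"dz":0,"spin":0}]'; python3 - <<'E'
from h import *
crop("scene",60,60,420,290,2,"m7.png")
crop("top",230,90,370,230,5,"m8.png")
E
```

```text
time_s: 5.25
position: [0.4878, -0.0576, 0.1758]
tool_rot: [-0.039, 0.999, -0.0, -0.002]
wrist_force: [-0.5, -0.3, 0.1]
opening: 0.0856
time_s: 6.08
position: [0.565, -0.0526, 0.1786]
tool_rot: [-0.038, 0.999, -0.0, -0.001]
wrist_force: [-4.3, -1.9, 4.5]
opening: 0.0855
```

View pics/m7.png

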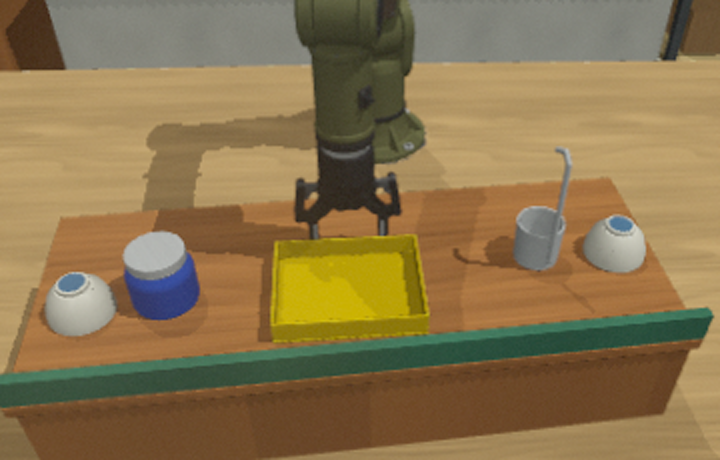

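View pics/m8.png

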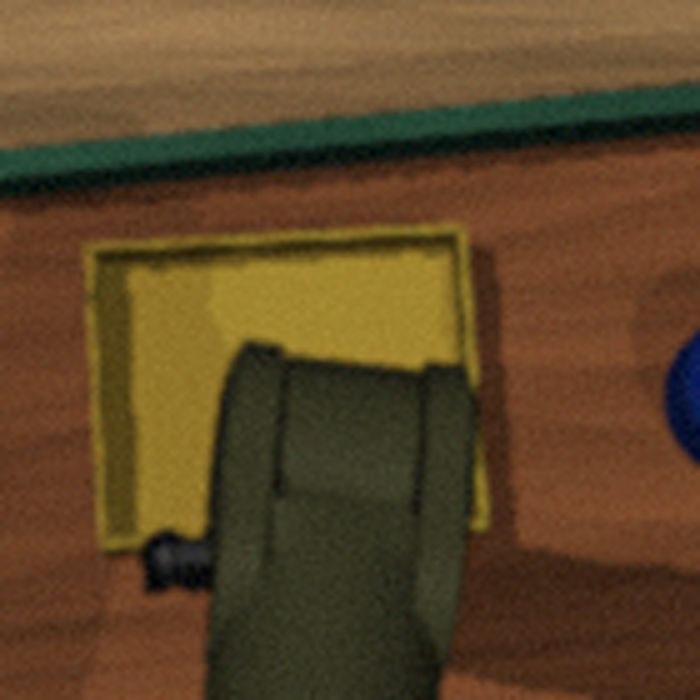

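The tray moves squarely and is turning to match the upstand: its far edge runs from (90,243) to (465,226). I'll continue.

```bash
python3 -m inch '[{"dx":-4,"dy":0,"dz":0,"spin":0},{"dx":-4,"dy":0,"dz":0,"spin":0},{"dx":-4,"dy":0,"dz":0,"spin":0},{"dx":-4,"dy":0,"dz":0,"spin":0},{"dx":-4,"dy":0,"dz":0,"spin":0},{"dx":-4,"dy":0,"dz":0,"spin":0},{"dx":-3,"dy":0,"dz":0,"spin":0},{"dx":-2,"dy":0,"dz":0,"spin":0},{"dx":-2,"dy":0,"dz":0,"spin":0},{"dx":0,"dy":0,"dz":0,"spin":0}]'; python3 - <<'E'
from h import *
crop("scene",180,160,290,240,7,"m9.png")
crop("top",230,90,370,230,5,"m10.png")
E
```

```text
time_s: 7.02
position: [0.5972, -0.0489, 0.1783]
tool_rot: [-0.039, 0.999, 0.0, 0.0]
wrist_force: [-3.0, -0.1, 1.7]
opening: 0.0855
```

View pics/m9.png

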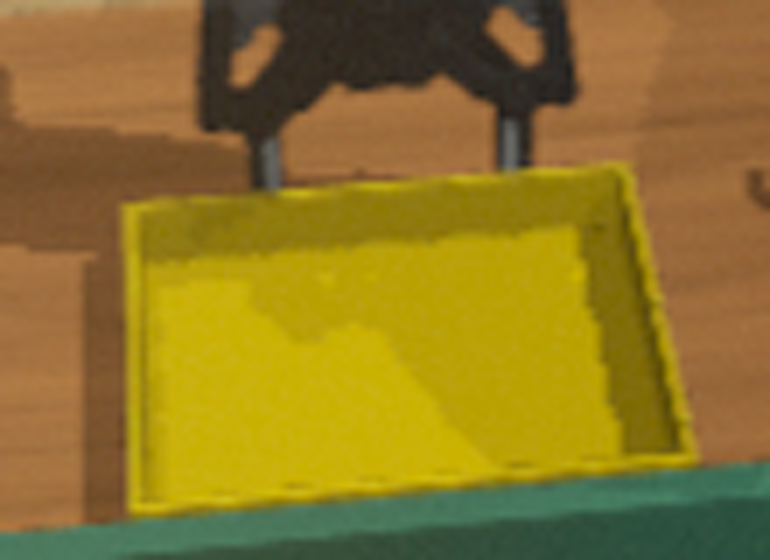

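View pics/m10.png

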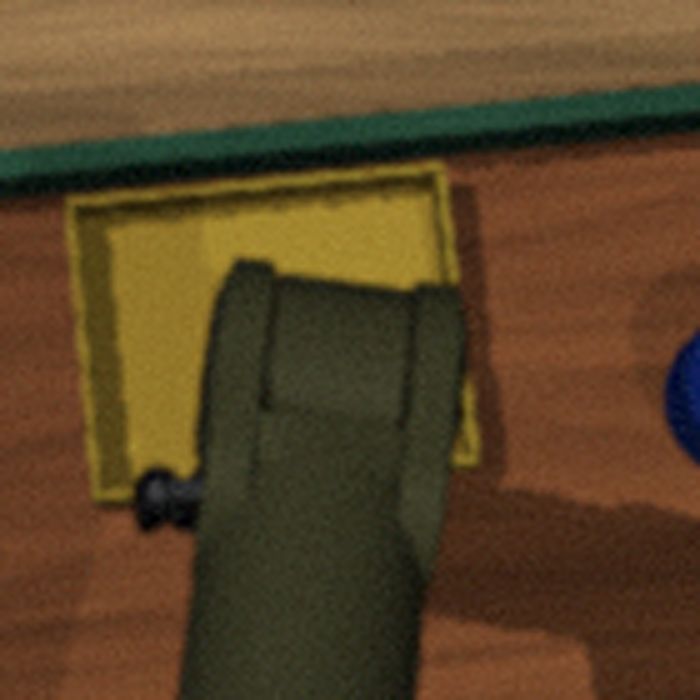

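The far edge is parallel to the upstand (slope −0.086 against −0.093), with a gap of roughly 12–15 mm. From here I'll push in small steps and read the force after each.

```bash
python3 -m inch '[{"dx":-2,"dy":0,"dz":0,"spin":0},{"dx":-2,"dy":0,"dz":0,"spin":0},{"dx":-2,"dy":0,"dz":0,"spin":0},{"dx":-1,"dy":0,"dz":0,"spin":0},{"dx":-1,"dy":0,"dz":0,"spin":0},{"dx":0,"dy":0,"dz":0,"spin":0}]'; for i in 1; do :; done
python3 -m inch '[{"dx":-1,"dy":0,"dz":0,"spin":0},{"dx":-1,"dy":0,"dz":0,"spin":0}]'
python3 -m inch '[{"dx":-1,"dy":0,"dz":0,"spin":0},{"dx":0,"dy":0,"dz":0,"spin":0}]'
python3 -m inch '[{"dx":-1,"dy":0,"dz":0,"spin":0},{"dx":0,"dy":0,"dz":0,"spin":0}]'
```

```text
time_s: 7.62
position: [0.6049, -0.0487, 0.1783]
tool_rot: [-0.039, 0.999, -0.0, 0.0]
wrist_force: [-2.5, 0.8, 1.0]
opening: 0.0856
time_s: 7.78
position: [0.6066, -0.0486, 0.1783]
tool_rot: [-0.039, 0.999, 0.0, -0.0]
wrist_force: [-2.7, 0.1, 1.4]
opening: 0.0852
time_s: 7.95
position: [0.6079, -0.0485, 0.1783]
tool_rot: [-0.039, 0.999, -0.0, 0.0]
wrist_force: [-1.5, -0.1, 0.3]
opening: 0.0855
time_s: 8.12
position: [0.6088, -0.0484, 0.1783]
tool_rot: [-0.039, 0.999, -0.0, 0.0]
wrist_force: [-2.5, -0.3, 0.7]
opening: 0.0857
```

```bash
python3 -m inch '[{"dx":-1,"dy":0,"dz":0,"spin":0},{"dx":0,"dy":0,"dz":0,"spin":0}]'
python3 -m inch '[{"dx":-1,"dy":0,"dz":0,"spin":0},{"dx":0,"dy":0,"dz":0,"spin":0}]'; python3 - <<'E'
from h import *
crop("scene",180,160,290,240,7,"m11.png")
crop("top",230,90,370,230,5,"m12.png")
E
```

```text
time_s: 8.28
position: [0.6088, -0.0484, 0.1783]
tool_rot: [-0.039, 0.999, 0.0, -0.001]
wrist_force: [-6.4, -1.2, 2.0]
opening: 0.0852
time_s: 8.45
position: [0.6088, -0.0485, 0.1783]
tool_rot: [-0.039, 0.999, 0.0, -0.002]
wrist_force: [-8.0, -0.6, 4.7]
opening: 0.0855
```

View pics/m11.png

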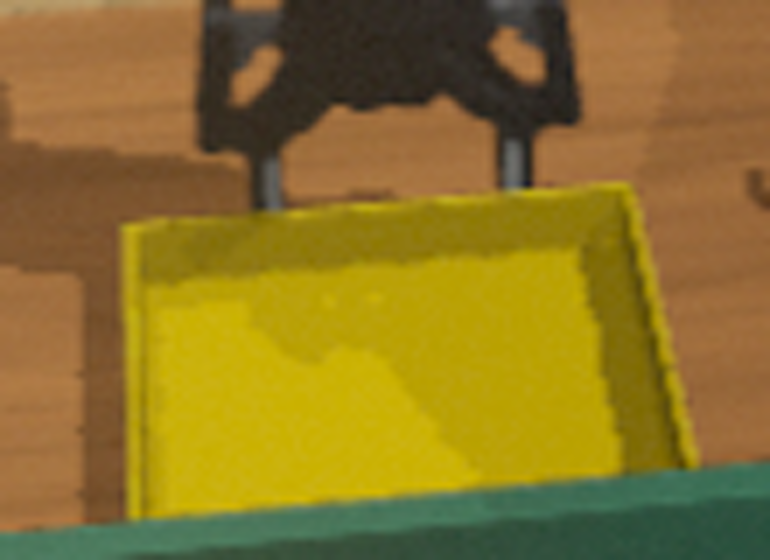

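View pics/m12.png

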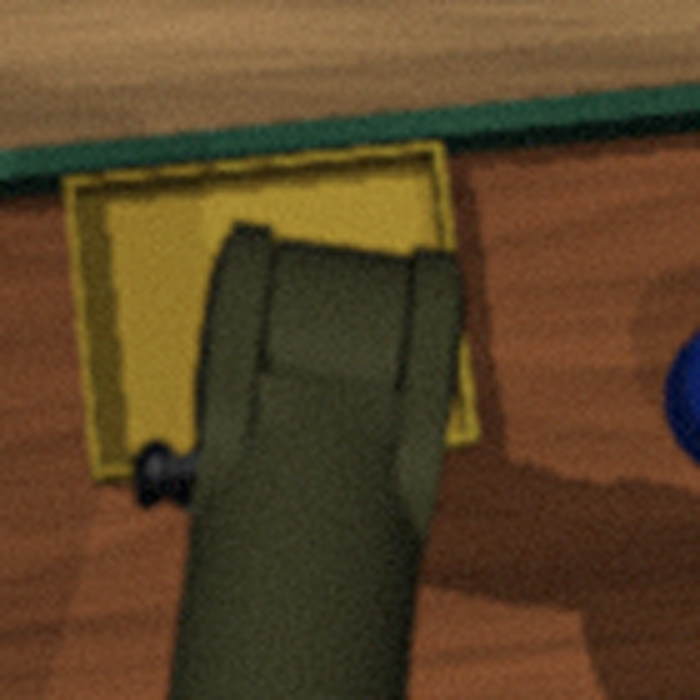

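The TCP has stalled at x = 0.6088 and the force is rising, so the tray has reached the upstand. A slightly firmer push should seat both ends; then I'll retreat and look again.

```bash
python3 -m inch '[{"dx":-1,"dy":0,"dz":0,"spin":0},{"dx":-1,"dy":0,"dz":0,"spin":0},{"dx":0,"dy":0,"dz":0,"spin":0}]'; python3 -m inch '[{"dx":1.5,"dy":0,"dz":0,"spin":0},{"dx":1.5,"dy":0,"dz":0,"spin":0},{"dx":3,"dy":0,"dz":0,"spin":0},{"dx":10,"dy":0,"dz":0,"spin":0},{"dx":20,"dy":0,"dz":0,"spin":0},{"dx":20,"dy":0,"dz":0,"spin":0},{"dx":20,"dy":0,"dz":-25,"spin":0},{"dx":20,"dy":0,"dz":-35,"spin":0},{"dx":20,"dy":0,"dz":-35,"spin":0},{"dx":0,"dy":0,"dz":-35,"spin":0},{"dx":0,"dy":0,"dz":0,"spin":0}]'; python3 - <<'E'
from h import *
crop("scene",180,160,290,240,7,"m13.png")
crop("top",235,105,345,205,7,"m14.png")
crop("top",100,80,470,290,2,"m15.png")
E
```

```text
time_s: 8.8
position: [0.6088, -0.0485, 0.1782]
tool_rot: [-0.039, 0.999, 0.0, -0.004]
wrist_force: [-15.5, -1.1, 8.3]
opening: 0.0853
time_s: 9.72
position: [0.4995, -0.0576, 0.3161]
tool_rot: [-0.039, 0.999, 0.001, 0.007]
wrist_force: [0.2, 0.4, 0.1]
opening: 0.0854
```

View pics/m13.png

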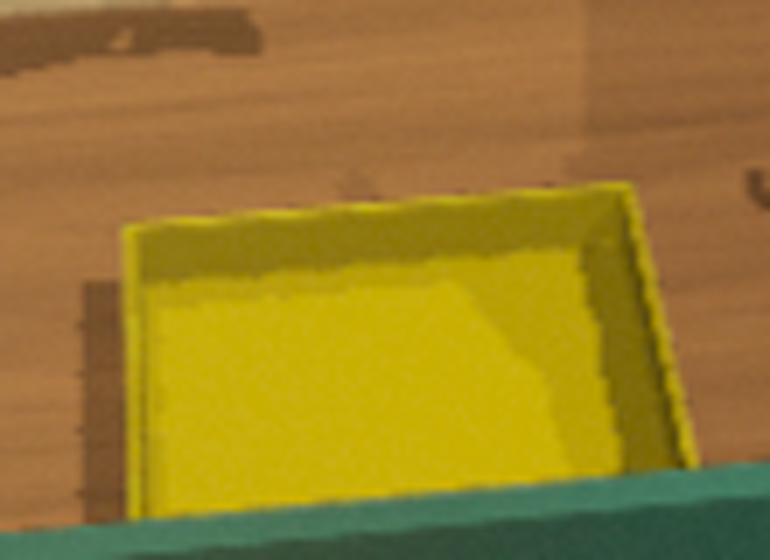

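View pics/m14.png

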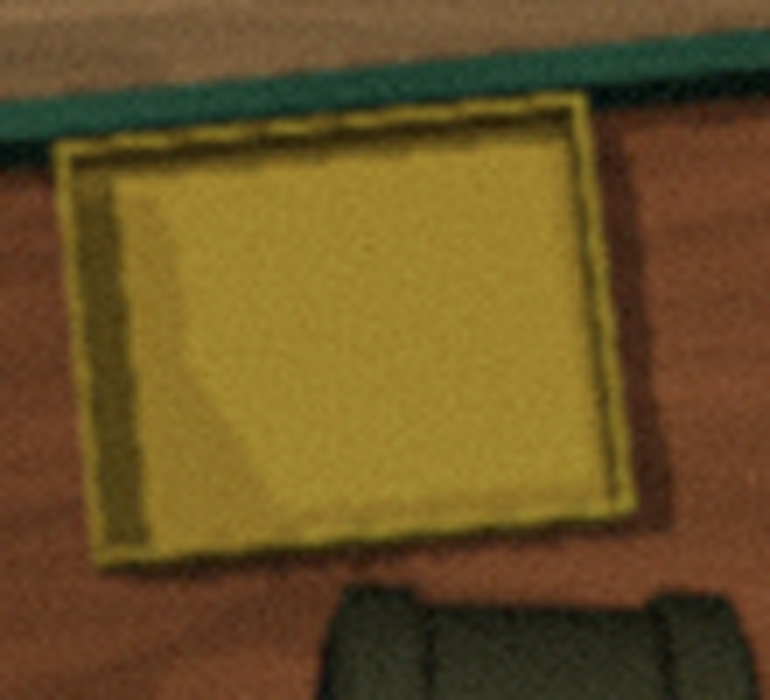

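View pics/m15.png

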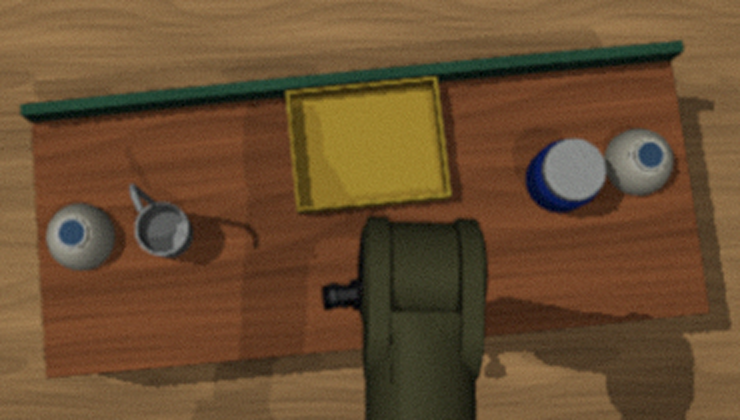

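```bash
python3 - <<'E'
from h import *
c=cams.read_camera("top")
g=lambda u,v,z:atz(c,(235+u/7,105+v/7),z)
n=np.array([np.cos(np.radians(4.55)),np.sin(np.radians(4.55)),0])
A={"FL":g(55,145,.205),"FR":g(587,95,.205),"NL":g(97,567,.205),"NR":g(635,512,.205),"uL":g(0,138,.215),"uR":g(770,70,.215)}
for k,p in A.items(): print(k,p.round(4),round(float(n@p),4))
for a,b in(("FL","FR"),("NL","NR"),("uL","uR")):
    d=A[a]-A[b];print(np.degrees(np.arctan2(-d[0],d[1])),np.linalg.norm(d))
# colour-edge fit of side: near rim line & upstand top edge
im=c["img"].astype(int)
def fit(mask_fn,us):
    pts=[]
    for u in us:
        r=mask_fn(u)
        if r is not None: pts.append((u,r))
    return pts
Y=(im[...,0]+im[...,1]-2*im[...,2])/2.
near=[];far=[]
for u in range(252,316):
    col=Y[115:200,u]; on=np.where((im[115:200,u,0]-im[115:200,u,2]>60)&(im[115:200,u,1]>80))[0]
    if len(on): near.append((u,115+on.max()+.5)); far.append((u,115+on.min()-.5))
for nm,P in(("near",near),("far",far)):
    P=np.array(P);k=np.polyfit(P[:,0],P[:,1],1)
    a=atz(c,(252,np.polyval(k,252)),.205);b=atz(c,(315,np.polyval(k,315)),.205);d=a-b
    print(nm,np.degrees(np.arctan2(-d[0],d[1])),n@a,n@b)
E
```

```text
FL [0.7689 0.0581 0.205 ] 0.7711
FR [ 0.7841 -0.142   0.205 ] 0.7704
NL [0.6088 0.045  0.205 ] 0.6104
NR [ 0.6254 -0.1535  0.205 ] 0.6112
uL [0.7693 0.0783 0.215 ] 0.7731
uR [ 0.7896 -0.2093  0.215 ] 0.7705
4.344562217335276 0.20068468693343908
4.77450555815941 0.1992240926783707
4.0386047294639935 0.2882857561279363
near 4.346773243952877 0.6129400484107413 0.612361365008709
far 4.327495197333889 0.7723453913591679 0.7716992847832848
```

```bash
python3 - <<'E'
from h import *
c=cams.read_camera("scene"); d=np.abs(c["img"].astype(int)-cv2.imread("pics/scene0.png")[:,:,::-1]).max(2)
for n,(x0,y0,x1,y1) in dict(bowl2=(80,193,118,230),jar=(120,175,162,220),ladle=(314,130,348,197),bowl1=(350,165,386,197)).items(): print(n,(d[y0:y1,x0:x1]>60).sum())
from rig import workorder,sensors
o=sensors.get_obs(); print(o["time_s"],o["wrist_force"],o["joint_velocities"].round(3)); print(workorder.finish_job())
E
```

```text
bowl2 0
jar 0
ladle 0
bowl1 0
9.9667 [-0.04346449  0.48529778 -0.02065447] [ 0.003  0.013  0.001  0.003  0.001  0.003 -0.001]
the job is handed in; nothing more can be done
None
```

The tray now lies flat, open side up, with its long far side against the green upstand. I handed the job in at about 10 s. I tipped it with a slow push near its top using the open fingers, then slid it back with the gripper turned to the shelf's angle. It was only pushed, never gripped.

- **Flush fit:** the tray's far edge measured within about 1 mm of the upstand's face at both ends. Its yaw was about 4.3–4.8° against the shelf's 4.5°. The upstand's top edge on its own read 4.0° in that view, a difference I put down to reading accuracy.
- **Contact force:** the arm stalled at the upstand as the force rose to about 15 N along x and 18 N overall. It then backed clear, and the wrist force read about zero.
- **Other objects:** the jar, ladle and both bowls look the same as in the first scene picture (no changed pixels). I didn't measure the cupboard door directly, but the gripper stayed above the shelf top the whole time it was over the shelf, so it never came near the door.
- **Refused call:** the first move command was refused for leaving out zero entries. It caused no motion.

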